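# Rack the kiln props

## Task

Put the three tall kiln props away, one in each of the three free pockets of the wooden prop rack: two of them stand on the kiln shelf slab and one lies on the bench. Before the lying one goes into the rack, stand it on end on the slab and let go of it, to see that it stands true.

Things in the scene. Friction and masses are not known exactly. Their poses are not given: they have to be found in the camera images.
- prop_a: square kiln prop, pale grey fired-clay post 34 x 34 mm in section and 80 mm long with a dark 16 mm bore mark in each end; origin at its centre, z along its length; about 0.16 kg; stands upright on the kiln shelf slab
- prop_b: square kiln prop, pale grey fired-clay post 34 x 34 mm in section and 80 mm long with a dark 16 mm bore mark in each end; origin at its centre, z along its length; about 0.16 kg; stands upright on the kiln shelf slab
- prop_c: square kiln prop, pale grey fired-clay post 34 x 34 mm in section and 80 mm long with a dark 16 mm bore mark in each end; origin at its centre, z along its length; about 0.16 kg; lies on one of its long sides on the bench, to the robot's right, at any of many headings; both ends are alike, so it may be stood on either
- racked_prop: another such prop (34 x 34 x 80 mm, origin at its centre) already standing in one pocket of the rack, which varies; leave it there
- rack: fixed wooden prop rack, a block 90 (x) x 270 (y) x 62 mm high with four square pockets in a row along its y, 62 mm apart; origin at the centre of its underside
- rack_hole0 (a point): centre of the mouth of pocket 0 (at y = -93 mm of the rack's frame), at the rack's top face, axes as the rack's; pocket 39 x 39 mm with a small chamfer, 50 mm deep, a 3 mm felt pad on the floor of the free ones, so a seated prop has its centre 7 mm below this point and sticks out 33 mm
- rack_hole1 (a point): centre of the mouth of pocket 1 (at y = -31 mm of the rack's frame), at the rack's top face, axes as the rack's; pocket 39 x 39 mm with a small chamfer, 50 mm deep, a 3 mm felt pad on the floor of the free ones, so a seated prop has its centre 7 mm below this point and sticks out 33 mm
- rack_hole2 (a point): centre of the mouth of pocket 2 (at y = 31 mm of the rack's frame), at the rack's top face, axes as the rack's; pocket 39 x 39 mm with a small chamfer, 50 mm deep, a 3 mm felt pad on the floor of the free ones, so a seated prop has its centre 7 mm below this point and sticks out 33 mm
- rack_hole3 (a point): centre of the mouth of pocket 3 (at y = 93 mm of the rack's frame), at the rack's top face, axes as the rack's; pocket 39 x 39 mm with a small chamfer, 50 mm deep, a 3 mm felt pad on the floor of the free ones, so a seated prop has its centre 7 mm below this point and sticks out 33 mm
- kiln_shelf: fixed kiln shelf, a flat off-white slab 240 (x) x 220 (y) x 18 mm thick lying on the bench; origin at the centre of its underside; its near half (its own x below 0) is empty
- short_prop: short square kiln prop 34 x 34 x 40 mm, stands on the bench near the robot; origin at its centre; bystander
- beaker: terracotta beaker 72 mm wide, 85 mm high, beyond the slab; bystander
- glaze_jar: glass jar 68 mm wide, 100 mm high, beyond the slab to the right; bystander
- glaze_brush: brush 200 mm long lying flat at the right, beyond the lying prop; bystander
- stilt: small white three-legged kiln stilt, 60 mm across, 14 mm high, at the near right; bystander
- wood_rib: flat wooden rib 100 x 50 x 6 mm lying in front of the robot; bystander
- slip_bowl: blue bowl 110 mm wide, 50 mm high, beyond the rack; bystander

How it is judged:
By the outcome, as a careful person would: the job done as asked, in the order asked, and still so for the second after the job is handed in, with the robot touching nothing.
It also fails if it takes over 72 s, if anything falls off the work surface, if the arm or the gripper's body presses on something with over 40 N, if the wrist force passes 120 N, or if a joint passes its speed limit or range.

## Robot

A 6-joint arm with a two-finger parallel gripper is mounted at the origin on the work surface. World frame = base frame: x ahead of the robot, y to its left, z up, the work surface at z = 0. Lengths are in m, angles in rad, forces in N, time in s.
With the tool pointing down it reaches from about 0.275 to 1 m from the base axis. Payload 8.4 kg.
Tool frame: the origin (TCP) lies between the finger pads; the fingertips stand 14 mm ahead of it and the grasp point (between the pads) lies 5 mm behind it; x points along the fingers, z is the direction in which the jaws open and shut, and the axes are right-handed (so a half turn about x gives the same grasp; the last joint's range is limited). The gripper opens to 85 mm and grips with 20 to 120 N. Pads are 22 mm wide; open, the fingers measure 114 mm over their backs; the gripper's body (76 mm by 85 mm) begins 54 mm behind the grasp point. The pads swing forward as they close: fully open they stand 13 mm farther back than shut.
Start: joints at [1.293, 0.353, 1.633, -0, 1.155, -0.002], TCP at [0.17, 0.601, 0.224] pointing down, gripper open.
Joint ranges: [-2.63, 2.63], [-0.92, 2.1], [0.06, 2.66], [-1.3, 4.44], [0, 2.69], [-3.02, 3.02]. Speed limits (rad/s): [2.22, 2.22, 2.79, 3.14, 3.14, 3.14].

## Interface

Orientations are given as a rotation vector (axis times angle).
In Python, from rig import manip gives the robot as it stands. The module is installed in compiled form; this text tells all that it offers.
- The arm moves only by the tool step_arm, never from a script. Its argument "commands" is text: rows parted by semicolons, each of 7 numbers parted by spaces: the shift along the tool's x, y, z in m, then the turn, a rotation vector about the tool's x, y, z in units of 6 degrees (1.0 is 6 degrees), then the closure in counts, from 0 (fully open) to 255 (shut). A call has 1 to 12 rows; each row shifts and turns the commanded pose from where the row before left it, along the tool's axes as they then stand; what a row does not reach is not made up. A row lasts 1/12 s, in which the tool goes at most 41.7 mm and 7.16 degrees, less where a joint would pass 70% of its speed; a pose out of reach is approached as far as the arm can. A call is refused whole if a number of a shift passes 0.0417 or a number of a turn 1, either way. A call with a gripper value outside its range is refused whole. The fingers move at their own pace and stop on an object; the grip force is fixed at half the most. Time passes only in rows, so rows that do not move let the fingers close. It gives the time, the measured TCP pose, the force and the opening at its end, in the units of the state.
- manip.get_state(): the state, without advancing time (a new reading comes with each control period).
- manip.read_camera(name): name is "scene" or "top" or "wrist"; returns (picture, depth): 384x512x3 uint8, red, green, blue; 384x512 float32, m along the optical axis (not along the pixel's ray), 0 where there is no reading.
- manip.get_calibration(name): a dict with "K" (3x3 intrinsics, pixels), "k1" (the pictures are not rectified: a ray, as slopes to the right and down, at radius r is drawn at 1 + k1 r^2 times it, then the intrinsics apply), "origin" and "attitude" of the camera in the world; the wrist camera has in their place "T_tool_cam" (4x4, takes a point from camera to tool coordinates, whose origin is the TCP and whose axes are the tool frame's). Camera axes: x right, y up, looking along -z (the intrinsics and any distortion apply to the point x, -y, -z); pixel columns grow to the right and rows downward; lengths in m; the calibration is good to about 2 mm. A picture is of the moment at which its call begins: read the wrist's pose just before it. get_calibration takes no time and is no camera call.
- manip.hand_in(): hands the job in, once; it reports no verdict.
The state is a dict: "time": time; "qpos": joint angles; "dq": joint speeds; "tau": joint torques, N m; "eef_pos": TCP position; "ee_rot": TCP orientation; "contact_force": force on the tool from outside, world axes, zero at the start; "ft_torque": the same for the moment, N m; "grip_width": opening from 0.0 (shut) to 1.0 (fully open).
Only numpy, scipy, OpenCV 4.12 (cv2) and the standard library are available. Lean on these libraries where they do the work, as an engineer would, in place of code of your own. Each camera call takes 0.05 s, during which the arm holds its last target. There are 200 camera calls.

## Working session

There is one attempt and no reset: what is moved stays moved. The work goes in short steps, Python scripts to look and compute and a tool call to move; the robot and the scene stay as the last step left them, time stands still between calls to the robot, and variables do not carry over. Pictures are saved under pics/ and viewed, about 8 in all and at most 12, crops included, and the job is handed in when it is done.

Besides the shell and the picture viewer there is one more tool, called after "Request:" as name(argument=value, ...) on one line, values as JSON. step_arm: Moves the arm, as the interface text tells. Its arguments: {"type":"object","properties":{"commands":{"type":"string"}},"required":["commands"]}

```bash
mkdir -p pics; cat > h.py <<'E'
import numpy as np, cv2
from rig import manip
from scipy.spatial.transform import Rotation as R
def cam(name):
    s=manip.get_state(); p,d=manip.read_camera(name); c=manip.get_calibration(name)
    if name=='wrist':
        T=np.eye(4);T[:3,:3]=R.from_rotvec(s['ee_rot']).as_matrix();T[:3,3]=s['eef_pos'];T=T@np.array(c['T_tool_cam'])
    else:
        T=np.eye(4);a=np.array(c['attitude']);T[:3,:3]=a if a.shape==(3,3) else R.from_rotvec(a).as_matrix() if a.size==3 else R.from_quat(a).as_matrix();T[:3,3]=c['origin']
    K=np.array(c['K']);k=c['k1']
    v,u=np.mgrid[0:384,0:512].astype(float)
    D=np.array([k,0,0,0.])
    r=cv2.undistortPoints(np.stack([u.ravel(),v.ravel()],1)[:,None],K,D)[:,0].reshape(384,512,2)
    X=np.stack([r[...,0],-r[...,1],-np.ones((384,512))],-1)
    W=(X*d[...,None])@T[:3,:3].T+T[:3,3]
    W[d==0]=np.nan
    return p,d,W,T,X@T[:3,:3].T
def save(p,n): cv2.imwrite('pics/'+n,p[...,::-1])
E
python3 - <<'E'
from h import *
for n in('scene','top','wrist'): 
    c=manip.get_calibration(n); print(n,{k:np.round(v,3).tolist() for k,v in c.items() if not isinstance(v,str)})
a=cam('scene');b=cam('top');np.savez('t.npz',p=b[0],W=b[2],ps=a[0],Ws=a[2])
im=cv2.resize(b[0],(768,576));save(im,'top.png');save(a[0],'scene.png')
s=manip.get_state();print(s['ee_rot'],s['grip_width'],s['time'])
E
```

```text
scene {'K': [[412.735, 0.0, 250.532], [0.0, 412.735, 195.829], [0.0, 0.0, 1.0]], 'k1': 0.016, 'origin': [1.129, -0.561, 0.706], 'attitude': [0.86, 0.375, 0.722]}
top {'K': [[410.967, 0.0, 253.621], [0.0, 410.967, 190.455], [0.0, 0.0, 1.0]], 'k1': -0.104, 'origin': [0.502, 0.007, 1.082], 'attitude': [0.009, -0.045, -1.546]}
wrist {'K': [[282.948, 0.0, 254.716], [0.0, 282.948, 186.472], [0.0, 0.0, 1.0]], 'k1': -0.013, 'T_tool_cam': [[-0.001, 0.306, -0.952, -0.15], [-0.0, 0.952, 0.306, 0.08], [1.0, 0.001, -0.001, -0.001], [0.0, 0.0, 0.0, 1.0]]}
[-1.00447691  1.32811384  1.0032385 ] 0.996638697211241 0.1
```

View pics/top.png

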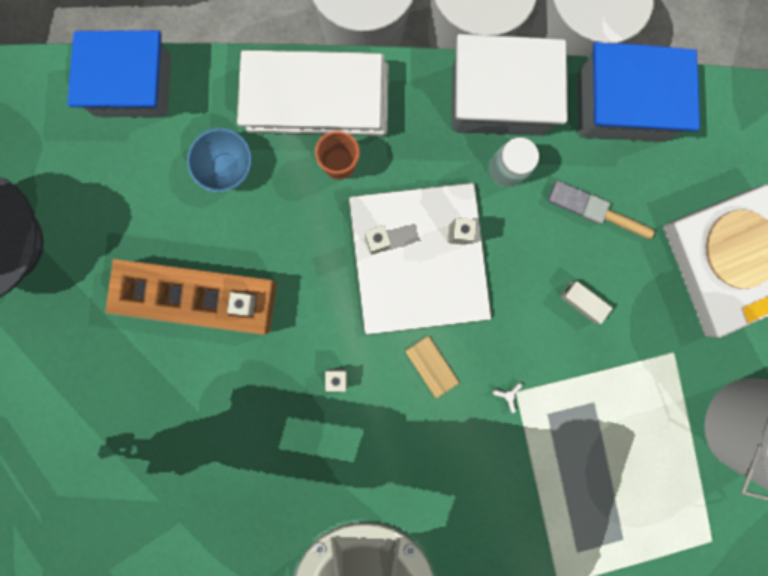

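The top view (1.5x enlarged) shows: slab props at about (377,238) and (465,229), the lying prop at (588,302), and the rack from (110,290) to (270,305), whose rightmost pocket is taken.

```bash
cat > seg.py <<'E'
from h import *
def rect(p,W,c,zlo,zhi,rad=60,up=1.5):
    # c in 1.5x picture pixels
    u,v=c[0]/1.5,c[1]/1.5
    vv,uu=np.mgrid[0:384,0:512]
    m=(W[...,2]>zlo)&(W[...,2]<zhi)&(np.hypot(uu-u,vv-v)<rad)
    n,l,st,ce=cv2.connectedComponentsWithStats(m.astype(np.uint8))
    best=min(range(1,n),key=lambda i:np.hypot(*(ce[i]-[u,v])) if st[i,4]>25 else 1e9)
    q=W[l==best]; r=cv2.minAreaRect((q[:,:2]*1000).astype(np.float32))
    return r,np.median(q[:,2]),len(q)
E
python3 - <<'E'
from seg import *
z=np.load('t.npz');p,W=z['p'],z['W']
for n,c,a,b in[('slab',(420,290),.011,.025),('propL',(377,238),.085,.11),('propR',(465,229),.085,.11),('lying',(588,302),.025,.045),('racked',(240,303),.078,.11),('rack',(185,300),.05,.072),('short',(336,381),.03,.05),('jar',(518,157),.08,.12),('beaker',(337,153),.07,.1),('slabfree',(420,290),.011,.03)]:
    r,zz,k=rect(p,W,c,a,b,rad=90 if 'slab' in n or n=='rack' else 40); print(n,np.round(r[0],1),np.round(r[1],1),round(r[2],1),round(float(zz),4),k)
E
```

```text
slab [590.2 -83.7] [241.3 221.1] 8.2 0.0189 7190
propL [613.3  -7.5] [34.4 33.8] 21.8 0.0988 206
propR [ 632.  -148.1] [34.6 34.2] 85.6 0.0988 215
lying [ 518.8 -377.8] [81.  35.2] 54.3 0.0346 415
racked [502.  211.3] [34.9 34.2] 84.3 0.0928 215
rack [512.1 305.3] [270.6  91.6] 83.8 0.0627 2987
short [376.6  56. ] [33.  33.1] 1.5 0.0403 192
jar [ 753.7 -236.2] [59.5 59.9] 1.9 0.1007 511
beaker [753.8  63. ] [70.4 68.5] 39.9 0.0846 220
slabfree [590.2 -83.7] [241.3 221.1] 8.2 0.0189 7204
```

```bash
cat > go.py <<'E'
from h import *
def down(yaw):  # tool x down, jaw (tool z) at heading yaw deg
    a=np.radians(yaw); x=np.array([0,0,-1.]); z=np.array([np.cos(a),np.sin(a),0]); return np.stack([x,np.cross(z,x),z],1)
def go(pos,M=None):
    s=manip.get_state(); M0=R.from_rotvec(s['ee_rot']).as_matrix()
    sh=M0.T@(np.array(pos)-s['eef_pos']); print('shift mm (tool)',np.round(sh*1000,1))
    if M is not None: print('turn units',np.round(np.degrees(R.from_matrix(M0.T@M).as_rotvec())/6,2))
def st():
    s=manip.get_state(); print(np.round(s['time'],2),'p',np.round(s['eef_pos'],4),'q',np.round(s['qpos'],3),'F',np.round(s['contact_force'],1),'w',round(s['grip_width'],3)); print(np.round(R.from_rotvec(s['ee_rot']).as_matrix(),3).tolist())
E
python3 - <<'E'
from go import *
st()
for y in(21.8,111.8,-158.2,-68.2): print(y); go([.6133-.0,-.0075,.224],down(y))
E
```

```text
0.1 p [0.1701 0.601  0.223 ] q [ 1.293  0.354  1.634 -0.     1.155 -0.002] F [-0.8  0.1  0.8] w 0.997
[[-0.0, -0.962, 0.272], [-0.001, 0.272, 0.962], [-1.0, -0.0, -0.001]]
21.8
shift mm (tool) [-5.000e-01 -5.922e+02 -4.648e+02]
turn units [ 8.73 -0.01  0.01]
111.8
shift mm (tool) [-5.000e-01 -5.922e+02 -4.648e+02]
turn units [-6.27 -0.01 -0.  ]
-158.2
shift mm (tool) [-5.000e-01 -5.922e+02 -4.648e+02]
turn units [-2.127e+01 -1.000e-02 -1.000e-02]
-68.2
shift mm (tool) [-5.000e-01 -5.922e+02 -4.648e+02]
turn units [ 2.373e+01 -0.000e+00  1.000e-02]
```

Request:
step_arm(commands="0 -.0312 -.0245 0 0 0 0;0 -.0312 -.0245 0 0 0 0;0 -.0312 -.0245 0 0 0 0;0 -.0312 -.0245 0 0 0 0;0 -.0312 -.0245 0 0 0 0;0 -.0312 -.0245 0 0 0 0;0 -.0312 -.0245 0 0 0 0;0 -.0312 -.0245 0 0 0 0;0 -.0312 -.0245 0 0 0 0;0 -.0312 -.0245 0 0 0 0;0 -.0312 -.0245 0 0 0 0;0 -.0312 -.0245 0 0 0 0")

```text
time: 1.1
eef_pos: [0.451, 0.2147, 0.2235]
ee_rot: [-1.004, 1.327, 1.004]
contact_force: [0.9, 0.7, 0.2]
grip_width: 0.994
```

Request:
step_arm(commands="0 -.031 -.0245 0 0 0 0;0 -.031 -.0245 0 0 0 0;0 -.031 -.0245 0 0 0 0;0 -.031 -.0245 0 0 0 0;0 -.031 -.0245 0 0 0 0;0 -.031 -.0245 0 0 0 0;0 -.031 -.0245 0 0 0 0;0 0 0 1 0 0 0;0 0 0 1 0 0 0;0 0 0 1 0 0 0;0 0 0 1 0 0 0")

```text
time: 2.02
eef_pos: [0.6122, -0.008, 0.223]
ee_rot: [-0.679, 1.463, 0.68]
contact_force: [-0.3, -0.0, 0.7]
grip_width: 1.005
```

Request:
step_arm(commands="0 0 0 1 0 0 0;0 0 0 1 0 0 0;0 0 0 1 0 0 0;0 0 0 1 0 0 0;0 0 0 .73 0 0 0;0 0 0 0 0 0 0")

```text
time: 2.52
eef_pos: [0.6122, -0.0076, 0.2232]
ee_rot: [-0.296, 1.551, 0.296]
contact_force: [-0.1, 0.1, 0.7]
grip_width: 0.994
```

```bash
cat > wl.py <<'E'
from go import *
def blobs(W,zlo,zhi,minn=60):
    m=((W[...,2]>zlo)&(W[...,2]<zhi)).astype(np.uint8)
    n,l,s,c=cv2.connectedComponentsWithStats(m)
    for i in range(1,n):
        if s[i,4]>minn:
            q=W[l==i]; r=cv2.minAreaRect((q[:,:2]*1000).astype(np.float32))
            print('px',np.round(c[i]),'xy',np.round(r[0],1),'size',np.round(r[1],1),'ang',round(r[2],1),'z',round(float(np.median(q[:,2])),4),s[i,4])
E
python3 - <<'E'
from wl import *
st(); p,d,W,T,X=cam('wrist'); save(p,'w1.png'); blobs(W,.088,.105); print(np.round(T[:3,3],3))
E
```

```text
2.52 p [ 0.6122 -0.0076  0.2232] q [-0.015  0.334  1.662 -0.     1.147 -0.392] F [-0.1  0.1  0.7] w 0.994
[[-0.001, -0.368, 0.93], [0.0, 0.93, 0.368], [-1.0, 0.0, -0.001]]
px [255. 176.] xy [611.1  -7.3] size [33.6 33.6] ang 20.9 z 0.0974 1109
px [226. 288.] xy [ 629.4 -148. ] size [35.6 34.4] ang 86.2 z 0.0973 845
[0.582 0.065 0.373]
```

View pics/w1.png

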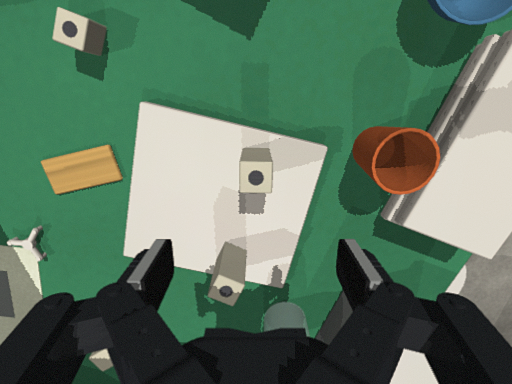

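Request:
step_arm(commands=".035 0 -.001 .15 0 0 0;.035 0 0 0 0 0 0;.035 0 0 0 0 0 0;.025 0 0 0 0 0 0;.01 0 0 0 0 0 0;0 0 0 0 0 0 0;0 0 0 0 0 0 255;0 0 0 0 0 0 255;0 0 0 0 0 0 255;0 0 0 0 0 0 255;0 0 0 0 0 0 255;0 0 0 0 0 0 255")

```text
time: 3.57
eef_pos: [0.6127, -0.0079, 0.0854]
ee_rot: [-0.287, 1.549, 0.286]
contact_force: [-0.1, 0.8, 7.7]
grip_width: 0.372
```

```bash
python3 - <<'E'
from go import *
st(); go([.522,.398,.19],down(-6.2))
E
```

```text
3.57 p [ 0.6127 -0.0079  0.0854] q [-0.015  0.49   1.77  -0.     0.879 -0.381] F [-0.1  0.8  7.7] w 0.372
[[0.003, -0.357, 0.934], [-0.0, 0.934, 0.357], [-1.0, -0.001, 0.003]]
shift mm (tool) [-104.8  411.5   60.5]
turn units [4.52 0.03 0.  ]
```

Request:
step_arm(commands="-.02 0 0 0 0 0 255;-.035 0 0 0 0 0 255;-.035 0 0 0 0 0 255;-.025 .005 0 0 0 0 255;0 .037 .0055 0 0 0 255;0 .037 .0055 0 0 0 255;0 .037 .0055 0 0 0 255;0 .037 .0055 0 0 0 255;0 .037 .0055 0 0 0 255;0 .037 .0055 0 0 0 255;0 .037 .0055 0 0 0 255;0 .037 .0055 0 0 0 255")

```text
time: 4.57
eef_pos: [0.5444, 0.2907, 0.1992]
ee_rot: [-0.286, 1.551, 0.287]
contact_force: [0.3, 0.0, -1.6]
grip_width: 0.369
```

Request:
step_arm(commands="0 .037 .0055 0 0 0 255;0 .037 .0055 0 0 0 255;0 .037 .0055 0 0 0 255;0 0 0 .9 0 0 255;0 0 0 .9 0 0 255;0 0 0 .9 0 0 255;0 0 0 .9 0 0 255;0 0 0 .9 0 0 255;0 0 0 0 0 0 255;0 0 0 0 0 0 255")

```text
time: 5.4
eef_pos: [0.5209, 0.3985, 0.1989]
ee_rot: [0.081, 1.569, -0.081]
contact_force: [-0.3, -0.2, -1.7]
grip_width: 0.368
```

```bash
python3 - <<'E'
from wl import *
st(); p,d,W,T,X=cam('wrist'); save(p,'w2.png'); blobs(W,.052,.07,300); blobs(W,.08,.104); blobs(W,.15,.24)
b=cam('top');blobs(b[2],.15,.24)
go([.522,.398,.19],down(-6.2))
# fit held prop side etc
E
```

```text
5.4 p [0.5209 0.3985 0.1989] q [ 0.651  0.423  1.587 -0.     1.132  0.754] F [-0.3 -0.2 -1.7] w 0.368
[[0.0, 0.103, 0.995], [0.0, 0.995, -0.103], [-1.0, 0.0, 0.0]]
px [256. 167.] xy [518.9 388. ] size [103.6  90.3] ang 83.9 z 0.0615 4495
px [254. 301.] xy [502.6 236.8] size [89.2 90.2] ang 83.9 z 0.0614 2884
px [499. 326.] xy [812.2 157.1] size [ 35.3 153.1] ang 6.3 z 0.0655 2247
px [255. 324.] xy [501.5 225. ] size [11.3 32.8] ang 84.1 z 0.0896 372
px [255. 235.] xy [519.2 398.7] size [34.7 59.1] ang 84.2 z 0.211 6909
px [ 67. 192.] xy [521.7 394. ] size [41.7 51. ] ang 48.6 z 0.2115 462
px [506. 295.] xy [ 296.1 -617.2] size [151.9  44.6] ang 3.8 z 0.1746 624
shift mm (tool) [ 8.8 -0.3  1.1]
turn units [ 0.05  0.   -0.  ]
```

View pics/w2.png

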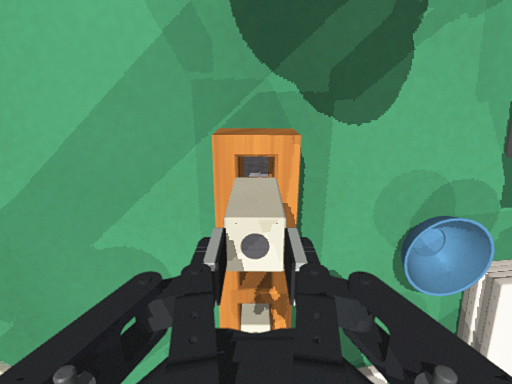

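The wrist view shows the held prop's top, bore at (255,246), and pocket 3's far part at (256,166) just beyond it, aligned along the column.

```bash
cat >> wl.py <<'E'
def frame(W,cxy,ang=-6.2):  # coordinates in rack frame (mm) relative to cxy
    a=np.radians(ang); return (W[...,:2]-np.array(cxy))@np.array([[np.cos(a),-np.sin(a)],[np.sin(a),np.cos(a)]])*1000
def chk(W,ztop):
    "held prop top & rack edges in rack-aligned axes, relative to TCP (mm)"
    f=frame(W,manip.get_state()['eef_pos'][:2]); z=W[...,2]
    m=(abs(z-ztop)<.003)&(abs(f[...,0])<40)&(abs(f[...,1])<40)
    print('prop top x',np.round(np.nanpercentile(f[m][:,0],[1,99]),1),'y',np.round(np.nanpercentile(f[m][:,1],[1,99]),1),m.sum())
    m=(abs(z-.0615)<.003)&(abs(f[...,0])<70)&(abs(f[...,1])<300)
    print('rack x',np.round(np.nanpercentile(f[m][:,0],[.5,99.5]),1),'ymax',np.round(np.nanpercentile(f[m][:,1],99.8),1))
E
python3 - <<'E'
from wl import *
p,d,W,T,X=cam('wrist'); chk(W,.2115)
E
```

```text
prop top x [-19.8  16.7] y [-16.6  16.7] 3373
rack x [-45.6  43.8] ymax 40.9
```

Request:
step_arm(commands=".03 -.001 .0008 0 0 0 255;.025 0 0 0 0 0 255;.01 0 0 0 0 0 255;.005 0 0 0 0 0 255;.005 0 0 0 0 0 255;.005 0 0 0 0 0 255;0 0 0 0 0 0 255")

```text
time: 6.13
eef_pos: [0.5218, 0.3976, 0.1187]
ee_rot: [0.083, 1.569, -0.083]
contact_force: [-0.2, -0.6, -2.0]
grip_width: 0.365
```

Bottom is 11 mm inside the pocket with no force; continue.

Request:
step_arm(commands=".008 0 0 0 0 0 255;.008 0 0 0 0 0 255;.008 0 0 0 0 0 255;.006 0 0 0 0 0 255;.004 0 0 0 0 0 255;.002 0 0 0 0 0 255;0 0 0 0 0 0 255")

```text
time: 6.72
eef_pos: [0.5217, 0.3975, 0.0826]
ee_rot: [0.083, 1.569, -0.083]
contact_force: [0.4, 0.1, -1.8]
grip_width: 0.369
```

Request:
step_arm(commands=".001 0 0 0 0 0 255;.001 0 0 0 0 0 255;0 0 0 0 0 0 150;0 0 0 0 0 0 80;0 0 0 0 0 0 0;0 0 0 0 0 0 0;0 0 0 0 0 0 0;-.01 0 0 0 0 0 0;-.03 0 0 0 0 0 0;-.035 0 0 0 0 0 0;-.035 0 0 0 0 0 0")

```text
time: 7.63
eef_pos: [0.5212, 0.3971, 0.1919]
ee_rot: [0.083, 1.57, -0.084]
contact_force: [0.4, 0.4, 0.4]
grip_width: 1.005
```

```bash
python3 - <<'E'
from wl import *
st(); p,d,W,T,X=cam('wrist'); blobs(W,.08,.104)
b=cam('top');blobs(b[2],.085,.12)
go([.6310,-.148,.2],down(-4.4))
E
```

```text
7.63 p [0.5212 0.3971 0.1919] q [ 0.649  0.429  1.593 -0.     1.121  0.755] F [0.4 0.4 0.4] w 1.005
[[-0.001, 0.106, 0.994], [-0.001, 0.994, -0.106], [-1.0, -0.001, -0.001]]
px [256. 182.] xy [520.9 398. ] size [34.4 33.9] ang 83.8 z 0.0944 1418
px [255. 326.] xy [501.6 227.3] size [ 5.7 34. ] ang 83.5 z 0.0872 283
px [76. 45.] xy [889.3 439.5] size [133.6 154.8] ang 0.1 z 0.0949 3022
px [340.  52.] xy [ 879.8 -219.9] size [184.  143.4] ang 89.6 z 0.115 4137
px [430.  58.] xy [ 879.4 -449.1] size [143.2 185.6] ang 0.1 z 0.115 3903
px [346. 104.] xy [ 753.6 -236.6] size [59.4 59.8] ang 4.2 z 0.1009 501
px [ 11. 142.] xy [642.4 587.6] size [125.4  55.5] ang 19.3 z 0.1077 759
px [309. 153.] xy [ 631.9 -148.1] size [34.7 34.4] ang 85.3 z 0.0985 217
px [ 84. 192.] xy [522.9 396.5] size [34.2 35.1] ang 85.7 z 0.0956 210
px [160. 202.] xy [502.2 211.4] size [35.5 33.9] ang 84.3 z 0.0928 208
px [493. 282.] xy [ 315.6 -634.9] size [ 57.3 165. ] ang 76.9 z 0.1018 433
px [243. 380.] xy [76.8 -1.6] size [100.1  15.2] ang 90.0 z 0.1011 242
shift mm (tool) [  -4.7 -533.3  163.8]
turn units [-0.28  0.07 -0.07]
```

Request:
step_arm(commands="0 -.0381 .0117 0 0 0 0;0 -.0381 .0117 0 0 0 0;0 -.0381 .0117 0 0 0 0;0 -.0381 .0117 0 0 0 0;0 -.0381 .0117 0 0 0 0;0 -.0381 .0117 0 0 0 0;0 -.0381 .0117 0 0 0 0;0 -.0381 .0117 0 0 0 0;0 -.0381 .0117 0 0 0 0;0 -.0381 .0117 0 0 0 0;0 -.0381 .0117 0 0 0 0;0 -.0381 .0117 0 0 0 0")

```text
time: 8.73
eef_pos: [0.6127, -0.074, 0.1908]
ee_rot: [0.083, 1.569, -0.083]
contact_force: [1.0, 1.2, 0.5]
grip_width: 1.0
```

Request:
step_arm(commands="0 -.038 .0117 0 0 0 0;0 -.038 .0117 0 0 0 0;0 0 0 -.28 0 0 0;0 0 0 0 0 0 0;0 0 0 0 0 0 0")

```text
time: 9.15
eef_pos: [0.6277, -0.1501, 0.1904]
ee_rot: [0.062, 1.571, -0.061]
contact_force: [-0.3, 0.3, 0.4]
grip_width: 1.001
```

```bash
python3 - <<'E'
from wl import *
st(); p,d,W,T,X=cam('wrist'); blobs(W,.085,.104)
go([.6310,-.148,.083],down(-4.4))
E
```

```text
9.15 p [ 0.6277 -0.1501  0.1904] q [-0.237  0.416  1.618  0.     1.109 -0.159] F [-0.3  0.3  0.4] w 1.001
[[-0.001, 0.078, 0.997], [0.001, 0.997, -0.078], [-1.0, 0.001, -0.001]]
px [452. 222.] xy [ 812.8 -209.8] size [162.4  12.4] ang 89.5 z 0.0901 1155
px [259. 182.] xy [ 629.4 -147.5] size [33.7 34. ] ang 86.4 z 0.0974 1442
px [394. 253.] xy [ 759.5 -230.7] size [40.9 60.2] ang 42.1 z 0.0993 2024
px [427. 374.] xy [ 810.8 -399.9] size [ 7.3 42.9] ang 4.9 z 0.0896 117
shift mm (tool) [107.5   1.6   3.3]
turn units [-0.01 -0.01 -0.  ]
```

Request:
step_arm(commands=".035 .002 .0025 0 0 0 0;.035 0 0 0 0 0 0;.025 0 0 0 0 0 0;.0105 0 0 0 0 0 0;0 0 0 0 0 0 0;0 0 0 0 0 0 255;0 0 0 0 0 0 255;0 0 0 0 0 0 255;0 0 0 0 0 0 255;0 0 0 0 0 0 255;0 0 0 0 0 0 255")

```text
time: 10.12
eef_pos: [0.6317, -0.1486, 0.0871]
ee_rot: [0.06, 1.567, -0.061]
contact_force: [-0.9, 1.3, 7.8]
grip_width: 0.36
```

Request:
step_arm(commands="-.02 0 0 0 0 0 255;-.035 0 0 0 0 0 255;-.035 0 0 0 0 0 255;-.025 0 0 0 0 0 255;0 0 0 0 0 0 255")

```text
time: 10.53
eef_pos: [0.6339, -0.1492, 0.207]
ee_rot: [0.059, 1.56, -0.062]
contact_force: [1.1, -0.2, 0.0]
grip_width: 0.36
```

```bash
python3 - <<'E'
from wl import *
st(); go([.515,.336,.2],down(-6.2))
E
```

```text
10.53 p [ 0.6339 -0.1492  0.207 ] q [-0.233  0.403  1.598  0.     1.131 -0.156] F [ 1.1 -0.2  0. ] w 0.36
[[0.01, 0.077, 0.997], [-0.002, 0.997, -0.077], [-1.0, -0.002, 0.01]]
shift mm (tool) [   4.8  474.6 -156. ]
turn units [0.3  0.09 0.01]
```

Request:
step_arm(commands="0 .0365 -.012 0 0 0 255;0 .0365 -.012 0 0 0 255;0 .0365 -.012 0 0 0 255;0 .0365 -.012 0 0 0 255;0 .0365 -.012 0 0 0 255;0 .0365 -.012 0 0 0 255;0 .0365 -.012 0 0 0 255;0 .0365 -.012 0 0 0 255;0 .0365 -.012 0 0 0 255;0 .0365 -.012 0 0 0 255;0 .0365 -.012 0 0 0 255;0 .0365 -.012 0 0 0 255")

```text
time: 11.53
eef_pos: [0.5198, 0.301, 0.2]
ee_rot: [0.06, 1.57, -0.06]
contact_force: [1.0, 0.1, -1.4]
grip_width: 0.36
```

Request:
step_arm(commands="0 .0365 -.012 .3 .09 0 255;0 0 0 0 0 0 255;0 0 0 0 0 0 255;0 0 0 0 0 0 255")

```text
time: 11.87
eef_pos: [0.5112, 0.3365, 0.1997]
ee_rot: [0.084, 1.579, -0.085]
contact_force: [0.5, -0.5, -1.6]
grip_width: 0.363
```

```bash
cat >> wl.py <<'E'
def chk2(W,ztop,hole):
    # pocket 2/1: occupied pocket `ref` prop top used too
    f=frame(W,manip.get_state()['eef_pos'][:2]); z=W[...,2]
    m=(abs(z-.094)<.005)&(abs(f[...,0])<40)&(f[...,1]>20)&(f[...,1]<160)
    if m.sum(): print('neighbour x',np.round(np.nanpercentile(f[m][:,0],[1,99]),1),'y',np.round(np.nanpercentile(f[m][:,1],[1,99]),1))
E
python3 - <<'E'
from wl import *
st(); p,d,W,T,X=cam('wrist'); f=manip.get_state()['eef_pos']; blobs(W,f[2],f[2]+.03); chk(W,f[2]+.0115); chk2(W,0,0)
go([.515,.336,.2],down(-6.2))
E
```

```text
11.87 p [0.5112 0.3365 0.1997] q [0.577 0.36  1.679 0.006 1.11  0.681] F [ 0.5 -0.5 -1.6] w 0.363
[[-0.01, 0.107, 0.994], [0.0, 0.994, -0.107], [-1.0, -0.001, -0.01]]
px [255. 239.] xy [509.8 337.2] size [34.3 58.3] ang 83.9 z 0.2103 4541
prop top x [-18.4  14.7] y [-15.   17.5] 3183
rack x [-42.9  46.6] ymax 103.8
neighbour x [-14.1  19.2] y [45.9 79.3]
shift mm (tool) [-0.2  0.5  3.5]
turn units [-0.   -0.09  0.01]
```

Request:
step_arm(commands=".03 -.0008 .0037 0 -.09 0 255;.025 0 0 0 0 0 255;.01 0 0 0 0 0 255;.005 0 0 0 0 0 255;.005 0 0 0 0 0 255;.005 0 0 0 0 0 255;0 0 0 0 0 0 255")

```text
time: 12.5
eef_pos: [0.5151, 0.3354, 0.1201]
ee_rot: [0.085, 1.569, -0.085]
contact_force: [-0.3, -0.2, -1.6]
grip_width: 0.358
```

```bash
python3 -c "
from go import *
st()"
```

```text
12.5 p [0.5151 0.3354 0.1201] q [ 0.575  0.449  1.743 -0.     0.949  0.684] F [-0.3 -0.2 -1.6] w 0.358
[[0.0, 0.108, 0.994], [-0.0, 0.994, -0.108], [-1.0, -0.0, 0.0]]
```

Request:
step_arm(commands=".008 0 0 0 0 0 255;.008 0 0 0 0 0 255;.008 0 0 0 0 0 255;.006 0 0 0 0 0 255;.003 0 0 0 0 0 255;.002 0 0 0 0 0 255;.001 0 0 0 0 0 255;0 0 0 0 0 0 255")

```text
time: 13.17
eef_pos: [0.5149, 0.3357, 0.0843]
ee_rot: [0.085, 1.569, -0.085]
contact_force: [0.0, 0.7, -1.3]
grip_width: 0.358
```

Request:
step_arm(commands=".001 0 0 0 0 0 255;0 0 0 0 0 0 150;0 0 0 0 0 0 80;0 0 0 0 0 0 0;0 0 0 0 0 0 0;0 0 0 0 0 0 0;-.01 0 0 0 0 0 0;-.03 0 0 0 0 0 0;-.035 0 0 0 0 0 0;-.04 0 0 0 0 0 0;0 -.02 0.003 0 0 0 0;0 -.039 .0045 0 0 0 0")

```text
time: 14.17
eef_pos: [0.5181, 0.2793, 0.2021]
ee_rot: [0.086, 1.563, -0.079]
contact_force: [0.1, -1.3, -0.6]
grip_width: 0.998
```

Request:
step_arm(commands="0 -.039 .0045 0 0 0 0;0 -.039 .0045 0 0 0 0;0 -.039 .0045 0 0 0 0;0 -.039 .0045 0 0 0 0;0 -.039 .0045 0 0 0 0;0 -.039 .0045 0 0 0 0;0 -.039 .0045 0 0 0 0;0 -.039 .0045 0 0 0 0;0 -.039 .0045 0 0 0 0;0 -.039 .0045 0 0 0 0;0 -.039 .0045 0 0 0 0;0 -.039 .0045 0 0 0 0")

```text
time: 15.17
eef_pos: [0.5188, -0.197, 0.1991]
ee_rot: [0.085, 1.568, -0.085]
contact_force: [0.8, -0.0, 0.0]
grip_width: 1.003
```

Request:
step_arm(commands="0 -.039 .0045 0 0 0 0;0 -.039 .0045 0 0 0 0;0 -.039 .0045 0 0 0 0;0 -.039 .0045 0 0 0 0;0 -.02 0 0 0 0 0;0 0 0 1 0 0 0;0 0 0 1 0 0 0;0 0 0 1 0 0 0;0 0 0 1 0 0 0;0 0 0 .92 0 0 0;0 0 0 0 0 0 0;0 0 0 0 0 0 0")

```text
time: 16.17
eef_pos: [0.518, -0.3719, 0.1987]
ee_rot: [0.486, 1.515, -0.486]
contact_force: [-0.5, 0.8, -0.5]
grip_width: 1.0
```

```bash
python3 - <<'E'
from wl import *
st(); p,d,W,T,X=cam('wrist'); save(p,'w3.png'); blobs(W,.025,.045,200)
b=cam('top');blobs(b[2],.085,.105)
E
```

```text
16.17 p [ 0.518  -0.3719  0.1987] q [-0.625  0.395  1.629 -0.     1.117 -0.004] F [-0.5  0.8 -0.5] w 1.0
[[0.0, 0.581, 0.814], [-0.0, 0.814, -0.581], [-1.0, -0.0, 0.0]]
px [506.  12.] xy [ 813.  -393.4] size [39.7  3.9] ang 89.7 z 0.03 292
px [258. 168.] xy [ 517.4 -377. ] size [78.9 34.1] ang 54.8 z 0.0335 1982
px [404. 231.] xy [ 617.1 -543.8] size [94.7 10.5] ang 18.0 z 0.036 887
px [334. 312.] xy [ 486. -599.] size [56.5  3.9] ang 23.0 z 0.0358 382
px [76. 45.] xy [888.9 439.6] size [154.8 133.7] ang 89.2 z 0.0949 3023
px [346. 104.] xy [ 753.8 -236.5] size [59.3 59.2] ang 1.2 z 0.101 497
px [ 19. 166.] xy [581.5 568.2] size [ 36.3 159.6] ang 78.4 z 0.1015 115
px [ 84. 192.] xy [522.7 396.8] size [35.4 34.7] ang 83.5 z 0.0955 211
px [109. 196.] xy [515.2 336.2] size [37.3 34.2] ang 84.4 z 0.0956 219
px [160. 202.] xy [502.3 210.9] size [35.3 34. ] ang 83.6 z 0.0926 207
px [499. 262.] xy [ 370.6 -645. ] size [ 7.  62.8] ang 37.9 z 0.0962 66
px [243. 379.] xy [77.8 -1.5] size [99.9 16.1] ang 88.7 z 0.0942 158
```

View pics/w3.png

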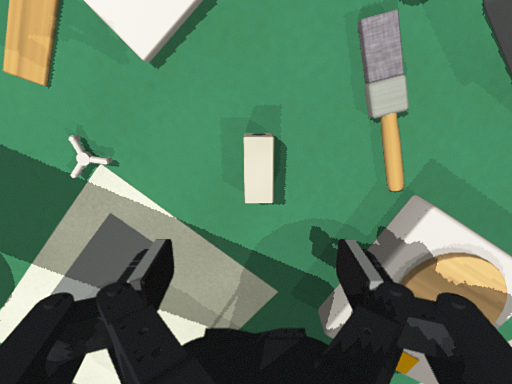

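Request:
step_arm(commands="0 0 0 0 0 -1 0;0 0 0 0 0 -1 0;0 0 0 0 0 -1 0;0 0 0 0 0 -1 0;0 0 0 0 0 -1 0;0 0 0 0 0 0 0")

```text
time: 16.77
eef_pos: [0.519, -0.3695, 0.1966]
ee_rot: [0.073, 1.645, -0.891]
contact_force: [0.1, 0.9, -0.1]
grip_width: 1.0
```

```bash
cat >> wl.py <<'E'
def frm(t,z):
    t=np.array(t,float);t/=np.linalg.norm(t);z=np.array(z,float);z-=t*(z@t);z/=np.linalg.norm(z);return np.stack([t,np.cross(z,t),z],1)
E
python3 - <<'E'
from wl import *
a=np.radians(30);b=np.radians(54.5);h=-np.array([np.cos(b),np.sin(b),0]);t=-np.cos(a)*np.array([0,0,1])+np.sin(a)*h
M=frm(t,[np.cos(b-np.pi/2),np.sin(b-np.pi/2),0])
g=np.array([.518,-.3775,.025])-.015*h+.005*t
st();print(g);go(g,M)
E
```

```text
16.77 p [ 0.519  -0.3695  0.1966] q [-0.351  0.482  1.613 -0.537  1.251  0.493] F [ 0.1  0.9 -0.1] w 1.0
[[-0.295, 0.499, 0.815], [-0.41, 0.705, -0.58], [-0.863, -0.505, -0.003]]
[ 0.52525879 -0.36732356  0.02066987]
shift mm (tool) [149.1  93.4   4.4]
turn units [ 0.03 -0.02  0.05]
```

Request:
step_arm(commands="0 .031 .0015 0 0 0 0;0 .031 .0015 0 0 0 0;0 .031 .0015 0 0 0 0;.035 0 0 0 0 0 0;.035 0 0 0 0 0 0;.035 0 0 0 0 0 0;.025 0 0 0 0 0 0;.013 0 0 0 0 0 0;0 0 0 0 0 0 0")

```text
time: 17.52
eef_pos: [0.5243, -0.3678, 0.0256]
ee_rot: [0.084, 1.646, -0.891]
contact_force: [0.3, -0.1, 0.6]
grip_width: 0.998
```

```bash
python3 - <<'E'
from wl import *
st();go([.52525879,-.36732356,.02066987])
E
```

```text
17.52 p [ 0.5243 -0.3678  0.0256] q [-0.349  0.705  1.673 -0.601  1.014  0.664] F [ 0.3 -0.1  0.6] w 0.998
[[-0.296, 0.505, 0.811], [-0.403, 0.704, -0.585], [-0.866, -0.5, -0.005]]
shift mm (tool) [3.8 3.3 0.5]
```

Request:
step_arm(commands=".002 .003 0 0 0 0 0;0 0 0 0 0 0 100;0 0 0 0 0 0 180;0 0 0 0 0 0 255;0 0 0 0 0 0 255;0 0 0 0 0 0 255;0 0 0 0 0 0 255;0 0 0 0 0 0 255")

```text
time: 18.18
eef_pos: [0.5289, -0.3656, 0.0259]
ee_rot: [0.082, 1.639, -0.892]
contact_force: [1.1, 3.1, 7.7]
grip_width: 0.361
```

Request:
step_arm(commands="-.01 0 0 0 0 0 255;-.03 0 0 0 0 0 255;-.035 0 0 0 0 0 255;-.035 0 0 0 0 0 255;-.035 0 0 0 0 0 255;-.035 0 0 0 0 0 255;0 0 0 0 0 0 255")

```text
time: 18.77
eef_pos: [0.5854, -0.2909, 0.1874]
ee_rot: [0.083, 1.631, -0.889]
contact_force: [1.4, -0.2, -1.5]
grip_width: 0.353
```

Request:
step_arm(commands="0 0 0 0 0 1 255;0 0 0 0 0 1 255;0 0 0 0 0 1 255;0 0 0 0 0 1 255;0 0 0 0 0 1 255;0 0 0 0 0 1 255;0 0 0 0 0 1 255;0 0 0 0 0 1 255;0 0 0 0 0 1 255;0 0 0 0 0 1 255;0 0 0 0 0 0 255")

```text
time: 19.68
eef_pos: [0.5783, -0.2943, 0.1789]
ee_rot: [0.859, 1.319, -0.077]
contact_force: [-0.6, 0.1, -2.3]
grip_width: 0.355
```

```bash
python3 - <<'E'
from wl import *
st()
# target: t heading 54.5+? , 30 below horizontal, jaw horizontal
def tgt(hd): 
    a=np.radians(30);b=np.radians(hd);return frm([np.cos(a)*np.cos(b),np.cos(a)*np.sin(b),-np.sin(a)],[np.cos(b-np.pi/2),np.sin(b-np.pi/2),0])
for hd in(54.5,80,100): go([.53,-.09,.15],tgt(hd))
E
```

```text
19.68 p [ 0.5783 -0.2943  0.1789] q [-0.747  0.479  1.663  0.582  1.143 -0.405] F [-0.6  0.1 -2.3] w 0.355
[[0.294, 0.507, 0.81], [0.409, 0.699, -0.586], [-0.864, 0.504, -0.002]]
shift mm (tool) [  94.5  103.8 -158.8]
turn units [-0.06  0.03  4.96]
shift mm (tool) [  94.5  103.8 -158.8]
turn units [-3.09  3.08  4.86]
shift mm (tool) [  94.5  103.8 -158.8]
turn units [-5.47  5.46  4.68]
```

Request:
step_arm(commands="0 0 0 -.62 .62 .97 255;0 0 0 -.62 .62 .97 255;0 0 0 -.62 .62 .97 255;0 0 0 -.62 .62 .97 255;0 0 0 -.62 .62 .97 255;0 0 0 0 0 0 255")

```text
time: 20.18
eef_pos: [0.5797, -0.2927, 0.1754]
ee_rot: [0.92, 1.337, 0.618]
contact_force: [-1.5, 0.5, -2.7]
grip_width: 0.359
```

```bash
cat >> wl.py <<'E'
def tgt(hd,a=30): 
    a=np.radians(a);b=np.radians(hd);return frm([np.cos(a)*np.cos(b),np.cos(a)*np.sin(b),-np.sin(a)],[np.cos(b-np.pi/2),np.sin(b-np.pi/2),0])
E
python3 - <<'E'
from wl import *
st()
go([.53,-.09,.15],tgt(80))
a=cam('scene'); b=cam('wrist'); c=cam('top')
cv2.imwrite('pics/s1.png',np.hstack([cv2.resize(a[0],(400,300)),cv2.resize(b[0],(400,300))])[...,::-1])
np.savez('c.npz',ws=a[2],ww=b[2],wt=c[2],pw=b[0])
E
```

```text
20.18 p [ 0.5797 -0.2927  0.1754] q [-0.841  0.798  1.37   0.742  1.688 -0.823] F [-1.5  0.5 -2.7] w 0.359
[[0.161, 0.124, 0.979], [0.826, 0.525, -0.203], [-0.54, 0.842, -0.018]]
shift mm (tool) [173.2  78.9 -89.3]
turn units [-0.29  0.16  0.44]
```

View pics/s1.png

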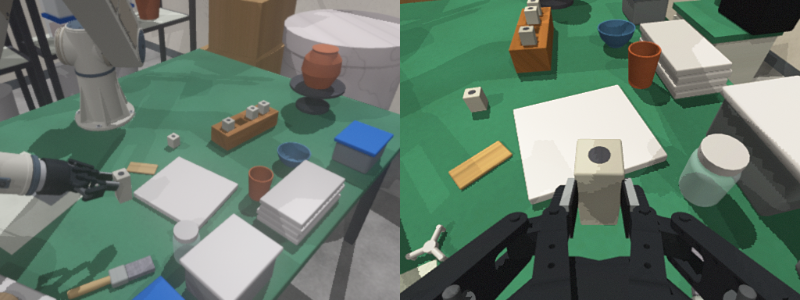

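The composite's left half shows the prop upright in the gripper right of the slab; the right half (wrist) shows its top face with bore at (600,155) and the clear slab ahead.

Request:
step_arm(commands="0 0 0 -.29 .16 .44 255;0 0 0 0 0 0 255;0 0 0 0 0 0 255")

```text
time: 20.58
eef_pos: [0.5806, -0.2925, 0.1816]
ee_rot: [0.918, 1.316, 0.673]
contact_force: [-0.6, 0.2, -2.4]
grip_width: 0.357
```

```bash
cat >> wl.py <<'E'
def top(W,c,zlo=.0,rad=.022):
    "fit the held prop's top face plane near TCP; c = box centre"
    e=np.linalg.norm(W[...,:2]-np.array(c)[:2],axis=-1)<rad
    m=e&(W[...,2]>c[2]+zlo)&(W[...,2]<c[2]+.06); q=W[m]
    zt=np.percentile(q[:,2],90); q=q[abs(q[:,2]-zt)<.006]
    for _ in range(4):
        A=np.c_[q[:,:2]-q[:,:2].mean(0),np.ones(len(q))]; k=np.linalg.lstsq(A,q[:,2],rcond=None)[0]; r=q[:,2]-A@k; q=q[abs(r)<max(.0012,2*r.std())]
    print('top z',round(k[2],4),'slope deg x,y',np.round(np.degrees(k[:2]),2),'ctr',np.round(q.mean(0)*1000,1),len(q)); print(cv2.minAreaRect((q[:,:2]*1000).astype(np.float32)))
E
python3 - <<'E'
from wl import *
st()
go([.53,-.09,.15],tgt(80)); s=manip.get_state()
p,d,W,T,X=cam('wrist'); top(W,s['eef_pos']+[0,0,.01],0,.035)
p,d,W,T,X=cam('top'); top(W,s['eef_pos']+[0,0,.01],0,.035)
E
```

```text
20.58 p [ 0.5806 -0.2925  0.1816] q [-0.844  0.813  1.351  0.759  1.726 -0.854] F [-0.6  0.2 -2.4] w 0.357
[[0.157, 0.085, 0.984], [0.847, 0.501, -0.178], [-0.508, 0.862, 0.006]]
shift mm (tool) [179.6  69.8 -86. ]
turn units [0.03 0.07 0.08]
top z 0.2047 slope deg x,y [-0.17 -0.47] ctr [ 579.8 -287.3  204.7] 2973
((580.4617309570312, -295.7298889160156), (57.00360870361328, 47.53654098510742), 78.95980834960938)
top z 0.2061 slope deg x,y [ 0.59 -1.02] ctr [ 582.6 -287.9  206.1] 282
((583.45849609375, -293.2911376953125), (57.17157745361328, 51.053680419921875), 73.30714416503906)
```

Request:
step_arm(commands=".03 .0117 -.0143 0 .07 .08 255;.03 .0117 -.0143 0 0 0 255;.03 .0117 -.0143 0 0 0 255;.03 .0117 -.0143 0 0 0 255;.03 .0117 -.0143 0 0 0 255;.03 .0117 -.0143 0 0 0 255;0 0 0 0 0 0 255;0 0 0 0 0 0 255")

```text
time: 21.35
eef_pos: [0.528, -0.0881, 0.1521]
ee_rot: [0.923, 1.32, 0.687]
contact_force: [-0.6, -0.4, -0.6]
grip_width: 0.359
```

```bash
python3 - <<'E'
from wl import *
st()
s=manip.get_state();e=s['eef_pos']; go([e[0],e[1],.079],tgt(80)) 
p,d,W,T,X=cam('wrist'); top(W,s['eef_pos']+[0,0,.01],0.005,.022);save(p,'w5.png')
E
```

```text
21.35 p [ 0.528  -0.0881  0.1521] q [-0.686  0.652  1.8    0.863  1.457 -0.982] F [-0.6 -0.4 -0.6] w 0.359
[[0.148, 0.083, 0.986], [0.854, 0.491, -0.17], [-0.498, 0.867, 0.002]]
shift mm (tool) [ 36.4 -63.4  -0.2]
turn units [ 0.04 -0.02 -0.02]
top z 0.1754 slope deg x,y [-0.21  0.14] ctr [527.3 -83.4 175.4] 2404
((526.942626953125, -85.07196044921875), (37.87189483642578, 33.88864517211914), 78.67000579833984)
```

Request:
step_arm(commands=".0146 -.0254 0 0 0 0 255;.011 -.019 0 0 0 0 255;.0073 -.0127 0 0 0 0 255;.0035 -.0063 0 0 0 0 255;0 0 0 0 0 0 255;0 0 0 0 0 0 255")

```text
time: 21.9
eef_pos: [0.5294, -0.0904, 0.0786]
ee_rot: [0.925, 1.318, 0.687]
contact_force: [-1.1, -0.6, -0.3]
grip_width: 0.355
```

Request:
step_arm(commands=".0005 -.0009 0 0 0 0 255;.0005 -.0009 0 0 0 0 255;0 0 0 0 0 0 255")

```text
time: 22.15
eef_pos: [0.5293, -0.0901, 0.0767]
ee_rot: [0.923, 1.318, 0.687]
contact_force: [-0.3, -0.6, -1.8]
grip_width: 0.357
```

Request:
step_arm(commands=".0005 -.0009 0 0 0 0 255;0 0 0 0 0 0 255")

```text
time: 22.32
eef_pos: [0.5291, -0.0899, 0.0754]
ee_rot: [0.924, 1.318, 0.687]
contact_force: [-0.4, 0.8, -1.6]
grip_width: 0.357
```

Request:
step_arm(commands=".0005 -.0009 0 0 0 0 255;0 0 0 0 0 0 255")

```text
time: 22.48
eef_pos: [0.5291, -0.0899, 0.0745]
ee_rot: [0.924, 1.318, 0.687]
contact_force: [-0.2, -0.8, 2.9]
grip_width: 0.36
```

```bash
python3 - <<'E'
from wl import *
st()
s=manip.get_state()
p,d,W,T,X=cam('wrist'); top(W,s['eef_pos']+[0,0,.01],0.005,.022)
m=(abs(W[...,2]-.018)<.006)&(abs(W[...,0]-.56)<.05)&(abs(W[...,1]+.06)<.06); print('slab z',np.median(W[m][:,2]))
E
```

```text
22.48 p [ 0.5291 -0.0899  0.0745] q [-0.688  0.782  1.795  0.879  1.379 -1.079] F [-0.2 -0.8  2.9] w 0.36
[[0.15, 0.082, 0.985], [0.855, 0.49, -0.171], [-0.497, 0.868, 0.003]]
top z 0.0979 slope deg x,y [-0.15  0.32] ctr [528.4 -85.2  97.9] 2414
((528.4988403320312, -83.28575134277344), (30.951995849609375, 33.66310501098633), 80.51618194580078)
slab z 0.017606257023262545
```

Contact made. Release, wait, back out along the approach.

Request:
step_arm(commands="0 0 0 0 0 0 170;0 0 0 0 0 0 100;0 0 0 0 0 0 0;0 0 0 0 0 0 0;0 0 0 0 0 0 0;-.015 0 0 0 0 0 0;-.03 0 0 0 0 0 0;-.035 0 0 0 0 0 0;-.035 0 0 0 0 0 0;-.035 0 0 0 0 0 0;0 0 0 0 0 0 0")

```text
time: 23.45
eef_pos: [0.5072, -0.2249, 0.1519]
ee_rot: [0.92, 1.314, 0.682]
contact_force: [0.6, -0.2, -0.1]
grip_width: 1.002
```

```bash
python3 - <<'E'
from wl import *
st()
p,d,W,T,X=cam('wrist');save(p,'w6.png'); top(W,[.528,-.085,.08],0.005,.026)
c=cam('top'); blobs(c[2],.085,.105); top(c[2],[.53,-.086,.08],0.005,.026)
go([.529,-.086,.22],down(-10)); go([.529,-.086,.22],down(-100))
E
```

```text
23.45 p [ 0.5072 -0.2249  0.1519] q [-0.859  0.734  1.614  0.739  1.607 -0.992] F [ 0.6 -0.2 -0.1] w 1.002
[[0.155, 0.081, 0.985], [0.851, 0.495, -0.175], [-0.501, 0.865, 0.008]]
top z 0.0977 slope deg x,y [0.05 0.64] ctr [528.1 -84.   97.7] 633
((528.4039306640625, -82.9007568359375), (34.70884323120117, 33.141719818115234), 80.61258697509766)
px [76. 45.] xy [889.  439.9] size [155.1 133.1] ang 89.6 z 0.0949 3024
px [346. 104.] xy [ 753.9 -236.7] size [59.  59.4] ang 2.8 z 0.1008 495
px [ 19. 166.] xy [577.7 570.5] size [ 39.3 166.3] ang 75.8 z 0.1012 118
px [ 84. 192.] xy [522.7 395.9] size [34.8 34.6] ang 83.1 z 0.0956 207
px [281. 193.] xy [530.5 -82.1] size [34.1 33.8] ang 80.2 z 0.099 204
px [109. 196.] xy [515.2 335.6] size [36.  34.1] ang 84.3 z 0.0957 220
px [160. 202.] xy [502.3 211.3] size [35.2 34.1] ang 83.2 z 0.0925 209
top z 0.0989 slope deg x,y [-0.94 -0.51] ctr [531.  -82.2  98.8] 172
((530.6922607421875, -82.15901947021484), (34.0968017578125, 33.49162673950195), 80.28604888916016)
shift mm (tool) [ 82.8 129.   -0.8]
turn units [  0.03   0.03 -10.02]
shift mm (tool) [ 82.8 129.   -0.8]
turn units [13.51 -7.78 -7.83]
```

View pics/w6.png

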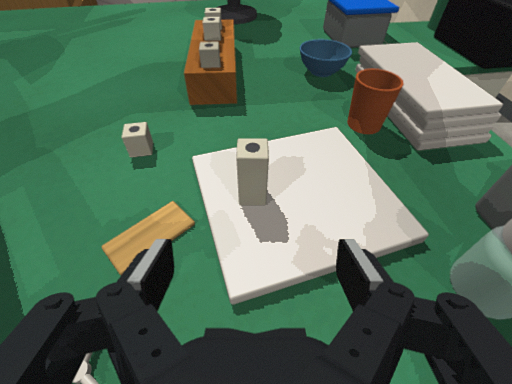

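The wrist view shows prop_c standing upright on the slab alone, top bore at (253,147).

Request:
step_arm(commands="-.02 .0345 0 0 0 0 0;-.02 .0345 0 0 0 0 0;0 0 0 0 0 -1 0;0 0 0 0 0 -1 0;0 0 0 0 0 -1 0;0 0 0 0 0 -1 0;0 0 0 0 0 -1 0;0 0 0 0 0 -1 0;0 0 0 0 0 -1 0;0 0 0 0 0 -1 0;0 0 0 0 0 -1 0;0 0 0 0 0 -1 0")

```text
time: 24.55
eef_pos: [0.506, -0.2178, 0.2287]
ee_rot: [0.133, 1.563, -0.135]
contact_force: [-0.5, -0.7, 0.1]
grip_width: 0.999
```

Request:
step_arm(commands="0 0 0 0 0 0 0;0 0 0 0 0 0 0")

```text
time: 24.72
eef_pos: [0.506, -0.2161, 0.2281]
ee_rot: [0.136, 1.565, -0.127]
contact_force: [0.4, 0.1, 0.5]
grip_width: 0.996
```

```bash
python3 - <<'E'
from wl import *
st()
go([.5295,-.0825,.2],down(-9.8))
E
```

```text
24.72 p [ 0.506  -0.2161  0.2281] q [-0.41   0.233  1.79   0.006  1.119 -0.245] F [0.4 0.1 0.5] w 0.996
[[0.002, 0.167, 0.986], [0.005, 0.986, -0.167], [-1.0, 0.006, 0.001]]
shift mm (tool) [ 28.8 135.5   0.8]
turn units [ 0.03  0.01 -0.05]
```

Request:
step_arm(commands=".007 .034 0 0 0 -.05 0;.007 .034 0 0 0 0 0;.007 .034 0 0 0 0 0;.007 .0335 0 0 0 0 0;0 0 0 0 0 0 0;0 0 0 0 0 0 0")

```text
time: 25.22
eef_pos: [0.5288, -0.0841, 0.1992]
ee_rot: [0.134, 1.567, -0.133]
contact_force: [-0.3, -0.3, 0.4]
grip_width: 1.002
```

```bash
python3 - <<'E'
from wl import *
st(); p,d,W,T,X=cam('wrist'); blobs(W,.085,.105)
go([.5295,-.0825,.084],down(-9.8))
E
```

```text
25.22 p [ 0.5288 -0.0841  0.1992] q [-0.161  0.241  1.849  0.     1.052  0.009] F [-0.3 -0.3  0.4] w 1.002
[[-0.0, 0.169, 0.986], [0.0, 0.986, -0.169], [-1.0, 0.0, -0.001]]
px [256. 180.] xy [528.5 -81.8] size [33.9 33.8] ang 80.2 z 0.0974 1336
px [484. 281.] xy [ 749.  -237.2] size [53.6 60.3] ang 5.2 z 0.0989 2438
shift mm (tool) [ 1.157e+02  2.800e+00 -1.000e-01]
turn units [-0.    0.01  0.  ]
```

Request:
step_arm(commands=".035 .002 .0004 0 0 0 0;.035 0 0 0 0 0 0;.03 0 0 0 0 0 0;.0155 0 0 0 0 0 0;0 0 0 0 0 0 0;0 0 0 0 0 0 255;0 0 0 0 0 0 255;0 0 0 0 0 0 255;0 0 0 0 0 0 255;0 0 0 0 0 0 255;0 0 0 0 0 0 255")

```text
time: 26.18
eef_pos: [0.5314, -0.0836, 0.0866]
ee_rot: [0.133, 1.562, -0.136]
contact_force: [-2.2, 0.2, 8.7]
grip_width: 0.364
```

Request:
step_arm(commands="-.02 0 0 0 0 0 255;-.035 0 0 0 0 0 255;-.035 0 0 0 0 0 255;-.03 0 0 0 0 0 255;0 0 0 0 0 0 255;0 0 0 0 0 0 255")

```text
time: 26.68
eef_pos: [0.5315, -0.0832, 0.2072]
ee_rot: [0.133, 1.559, -0.136]
contact_force: [-0.4, 0.6, -1.1]
grip_width: 0.362
```

```bash
python3 - <<'E'
from wl import *
st(); go([.5088,.274,.2],down(-6.2))
E
```

```text
26.68 p [ 0.5315 -0.0832  0.2072] q [-0.157  0.231  1.842 -0.002  1.061  0.016] F [-0.4  0.6 -1.1] w 0.362
[[0.007, 0.171, 0.985], [-0.003, 0.985, -0.171], [-1.0, -0.002, 0.008]]
shift mm (tool) [  6.  348.1 -83.4]
turn units [-0.6   0.07  0.02]
```

Request:
step_arm(commands="0 .0348 -.0083 0 0 0 255;0 .0348 -.0083 0 0 0 255;0 .0348 -.0083 0 0 0 255;0 .0348 -.0083 0 0 0 255;0 .0348 -.0083 0 0 0 255;0 .0348 -.0083 0 0 0 255;0 .0348 -.0083 0 0 0 255;0 .0348 -.0083 0 0 0 255;0 .0348 -.0083 0 0 0 255;0 .0348 -.0083 -.6 0 0 255;0 0 0 0 0 0 255;0 0 0 0 0 0 255")

```text
time: 27.68
eef_pos: [0.5066, 0.2753, 0.2023]
ee_rot: [0.08, 1.569, -0.086]
contact_force: [-1.1, 0.5, -1.6]
grip_width: 0.367
```

```bash
python3 - <<'E'
from wl import *
st(); p,d,W,T,X=cam('wrist'); f=manip.get_state()['eef_pos']; chk(W,f[2]+.0115); chk2(W,0,0); top(W,f,.005,.024)
go([.5088,.274,.2],down(-6.2))
E
```

```text
27.68 p [0.5066 0.2753 0.2023] q [ 0.497  0.301  1.759 -0.003  1.083  0.604] F [-1.1  0.5 -1.6] w 0.367
[[0.0, 0.106, 0.994], [-0.003, 0.994, -0.106], [-1.0, -0.003, 0.0]]
prop top x [-18.5  14.6] y [-13.9  19.2] 3282
rack x [-44.9  44.7] ymax 161.0
neighbour x [-16.7  17. ] y [ 46.9 141.3]
top z 0.2471 slope deg x,y [-0.56 -3.14] ctr [506.9 278.2 247.2] 709
((506.6404724121094, 275.3836975097656), (23.290422439575195, 41.20099639892578), 84.51487731933594)
shift mm (tool) [2.4 0.3 2. ]
turn units [0.01 0.   0.04]
```

Request:
step_arm(commands=".03 -.003 .002 0 0 .03 255;.027 0 0 0 0 0 255;.01 0 0 0 0 0 255;.005 0 0 0 0 0 255;.003 0 0 0 0 0 255;.003 0 0 0 0 0 255;.003 0 0 0 0 0 255;0 0 0 0 0 0 255")

```text
time: 28.4
eef_pos: [0.512, 0.2732, 0.1283]
ee_rot: [0.093, 1.562, -0.082]
contact_force: [-10.3, 4.7, 33.8]
grip_width: 0.37
```

```bash
python3 - <<'E'
from wl import *
st(); p,d,W,T,X=cam('wrist'); f=manip.get_state()['eef_pos']; chk(W,f[2]+.0115); chk2(W,0,0)
E
```

```text
28.4 p [0.512  0.2732 0.1283] q [0.486 0.388 1.821 0.003 0.924 0.595] F [-10.3   4.7  33.8] w 0.37
[[0.007, 0.111, 0.994], [0.007, 0.994, -0.111], [-1.0, 0.007, 0.006]]
prop top x [-18.2  14.4] y [-14.7  18.2] 3375
rack x [-50.   39.6] ymax 140.4
neighbour x [-21.7  11.8] y [ 47.2 130.5]
```

Request:
step_arm(commands="-.015 0 0 0 0 0 255;-.01 0 0 0 0 0 255;0 0 0 0 0 0 255;0 0 0 0 0 0 255")

```text
time: 28.78
eef_pos: [0.5104, 0.2706, 0.1489]
ee_rot: [0.087, 1.565, -0.084]
contact_force: [-0.3, -0.0, -1.1]
grip_width: 0.362
```

```bash
python3 - <<'E'
from wl import *
st(); p,d,W,T,X=cam('wrist'); f=manip.get_state()['eef_pos']; chk(W,f[2]+.0115); chk2(W,0,0)
# prop side faces bottom: points lower on +y face
fr=frame(W,f[:2]); z=W[...,2]
for a in(-.06,-.045,-.03,-.015,0):
    m=(abs(z-f[2]-a)<.006)&(abs(fr[...,0])<26)&(fr[...,1]>5)&(fr[...,1]<30)
    if m.sum()>20: print(a,np.round(np.percentile(fr[m][:,0],[2,98]),1),np.round(np.median(fr[m][:,1]),1))
save(p,'w7.png'); go([.5088,.274,.15],down(-6.2))
c=cam('top'); blobs(c[2],.085,.105,150)
E
```

```text
28.78 p [0.5104 0.2706 0.1489] q [ 4.850e-01  3.600e-01  1.808e+00 -1.000e-03  9.690e-01  5.950e-01] F [-0.3 -0.  -1.1] w 0.362
[[0.004, 0.109, 0.994], [0.002, 0.994, -0.109], [-1.0, 0.002, 0.004]]
prop top x [-17.4  15.1] y [-14.5  18.6] 3336
rack x [-48.2  41.3] ymax 145.7
neighbour x [-19.9  13.5] y [ 50.3 136.1]
-0.06 [-21.   10.5] 18.1
-0.045 [-20.5  11.5] 18.2
-0.03 [-19.3  12.2] 18.2
-0.015 [-18.5  13.2] 18.3
0 [-17.6  14.2] 18.3
shift mm (tool) [-1.9  3.5 -1.5]
turn units [-0.01  0.03 -0.01]
px [76. 45.] xy [889.5 439.8] size [134.8 153.9] ang 0.1 z 0.0949 3024
px [346. 104.] xy [ 754.  -236.6] size [59.1 59.2] ang 19.4 z 0.1007 495
px [160. 202.] xy [502.2 210.8] size [35.2 34. ] ang 83.8 z 0.0927 209
px [492. 281.] xy [ 315.8 -635.3] size [ 52.7 164.5] ang 76.6 z 0.0947 248
```

View pics/w7.png

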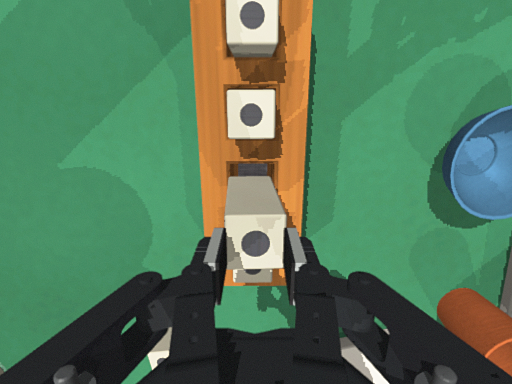

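Prop_c's top is at (255,243) but its foot is at about (250,178). So it leans about 3° in the grip after touching the rim, and the pocket is further in +y. I'll tilt to compensate, shift and re-measure.

Request:
step_arm(commands="-.005 .0037 -.0016 0 -.5 0 255;0 0 0 0 0 0 255;0 0 0 0 0 0 255;0 0 0 0 0 0 255")

```text
time: 29.22
eef_pos: [0.5082, 0.2745, 0.1525]
ee_rot: [0.083, 1.516, -0.086]
contact_force: [0.4, 0.0, -2.6]
grip_width: 0.363
```

```bash
cat >> wl.py <<'E'
def lean(W):
    f=manip.get_state()['eef_pos']; fr=frame(W,f[:2]); z=W[...,2]
    for a in(-.06,-.045,-.03,-.015,0):
        m=(abs(z-f[2]-a)<.006)&(abs(fr[...,0])<26)&(fr[...,1]>5)&(fr[...,1]<30)
        if m.sum()>20: q=np.percentile(fr[m][:,0],[2,98]); print(a,np.round(q,1),q.mean().round(1),np.round(np.median(fr[m][:,1]),1))
    for i,(lo,hi) in enumerate([(35,95),(95,160)]):
        m=(abs(z-.094)<.004)&(abs(fr[...,0])<40)&(fr[...,1]>lo)&(fr[...,1]<hi); q=fr[m]
        if m.sum()>50: print('nb',np.round(np.percentile(q,[1,99],axis=0).T,1).tolist())
    # pocket mouth far edge: rack top pixels in column strip
    m=(abs(z-.0615)<.003)&(abs(fr[...,0]+2)<12)&(fr[...,1]<50)&(fr[...,1]>5); print('strip y',np.round(np.percentile(fr[m][:,1],[1,99]),1) if m.sum() else None)
E
python3 - <<'E'
from wl import *
st(); p,d,W,T,X=cam('wrist'); f=manip.get_state()['eef_pos']; chk(W,f[2]+.0115); lean(W)
E
```

```text
29.22 p [0.5082 0.2745 0.1525] q [ 0.511  0.337  1.835 -0.038  0.926  0.642] F [ 0.4  0.  -2.6] w 0.363
[[0.053, 0.108, 0.993], [-0.005, 0.994, -0.108], [-0.999, 0.001, 0.053]]
prop top x [-21.1  13.8] y [-14.8  18.3] 3347
rack x [-46.4  43.1] ymax 146.3
-0.06 [-18.6  12.6] -3.0 17.8
-0.045 [-18.7  12.9] -2.9 17.8
-0.03 [-18.5  13. ] -2.8 17.9
-0.015 [-18.5  13.2] -2.6 18.0
0 [-18.3  13.5] -2.4 18.1
nb [[-18.4, 14.4], [45.9, 78.9]]
nb [[-17.6, 15.7], [107.4, 136.9]]
strip y [19.3 39.9]
```

Request:
step_arm(commands=".01 -.001 .001 0 0 0 255;.008 0 0.0002 0 0 0 255;.002 0 0 0 0 0 255;.002 0 0 0 0 0 255;.002 0 0 0 0 0 255;0 0 0 0 0 0 255")

```text
time: 29.77
eef_pos: [0.5108, 0.2732, 0.1286]
ee_rot: [0.083, 1.515, -0.087]
contact_force: [0.6, 0.3, -0.9]
grip_width: 0.366
```

```bash
python3 - <<'E'
from wl import *
st(); p,d,W,T,X=cam('wrist'); f=manip.get_state()['eef_pos']; chk(W,f[2]+.0115); lean(W)
E
```

```text
29.77 p [0.5108 0.2732 0.1286] q [ 0.507  0.369  1.85  -0.04   0.877  0.641] F [ 0.6  0.3 -0.9] w 0.366
[[0.054, 0.109, 0.993], [-0.005, 0.994, -0.109], [-0.999, 0.001, 0.054]]
prop top x [-21.5  14. ] y [-14.9  18.1] 3348
rack x [-48.9  40.6] ymax 139.6
-0.06 [-18.5  13.2] -2.6 17.7
-0.045 [-18.7  13. ] -2.8 17.8
-0.03 [-18.5  13.2] -2.7 17.9
-0.015 [-18.3  13.1] -2.6 17.9
0 [-18.2  13.6] -2.3 18.0
nb [[-21.0, 11.9], [46.8, 79.9]]
nb [[-20.1, 13.2], [108.2, 130.1]]
strip y [17.5 40.5]
```

Request:
step_arm(commands="0 0 -.0017 0 0 0 255;.003 0 -.0002 0 0 0 255;.003 0 -.0002 0 0 0 255;.003 0 -.0002 0 0 0 255;0 0 0 0 0 0 255")

```text
time: 30.23
eef_pos: [0.5087, 0.2733, 0.1193]
ee_rot: [0.083, 1.515, -0.087]
contact_force: [0.7, -0.8, -1.6]
grip_width: 0.361
```

In, with no force. Continue down.

Request:
step_arm(commands=".006 0 -.0003 0 0 0 255;.006 0 -.0003 0 0 0 255;.006 0 -.0003 0 0 0 255;.005 0 -.0003 0 0 0 255;.004 0 -.0002 0 0 0 255;.004 0 -.0002 0 0 0 255;0 0 0 0 0 0 255")

```text
time: 30.82
eef_pos: [0.5088, 0.2733, 0.088]
ee_rot: [0.083, 1.515, -0.087]
contact_force: [0.1, -0.0, -2.1]
grip_width: 0.36
```

```bash
python3 - <<'E'
from wl import *
st(); p,d,W,T,X=cam('wrist'); f=manip.get_state()['eef_pos']; chk(W,f[2]+.0115); lean(W)
E
```

```text
30.82 p [0.5088 0.2733 0.088 ] q [ 0.509  0.424  1.879 -0.043  0.795  0.648] F [ 0.1 -0.  -2.1] w 0.36
[[0.054, 0.109, 0.993], [-0.005, 0.994, -0.109], [-0.999, 0.0, 0.054]]
prop top x [-22.  14.] y [-15.   18.1] 3345
rack x [-46.9  42.6] ymax 128.1
-0.045 [-21.8  17.4] -2.2 11.4
-0.03 [-25.3  25.3] 0.0 22.1
-0.015 [-18.6  13.1] -2.8 17.9
0 [-18.2  13.4] -2.4 18.0
nb [[-19.1, 13.9], [46.9, 80.0]]
nb [[-18.0, 15.1], [107.7, 118.8]]
strip y [17.6 39.1]
```

Request:
step_arm(commands=".002 0 -.0001 0 0 0 255;.0015 0 -.0001 0 0 0 255;.001 0 0 0 0 0 255;0 0 0 0 0 0 255")

```text
time: 31.2
eef_pos: [0.5093, 0.2735, 0.0844]
ee_rot: [0.084, 1.514, -0.086]
contact_force: [0.3, -0.3, -1.0]
grip_width: 0.365
```

Request:
step_arm(commands="0 0 0 0 0 0 170;0 0 0 0 0 0 100;0 0 0 0 0 0 0;0 0 0 0 0 0 0;0 0 0 0 0 0 0;-.01 0 0.0005 0 0 0 0;-.03 0 .0015 0 0 0 0;-.035 0 .002 0 0 0 0;-.035 0 .002 0 0 0 0;-.035 0 0 0 .5 0 0;0 0 0 0 0 0 0")

```text
time: 32.12
eef_pos: [0.5108, 0.2754, 0.2379]
ee_rot: [0.091, 1.559, -0.08]
contact_force: [0.6, 0.1, -0.0]
grip_width: 0.998
```

```bash
python3 - <<'E'
from wl import *
st(); p,d,W,T,X=cam('wrist'); blobs(W,.08,.104); save(p,'w8.png')
c=cam('top'); blobs(c[2],.085,.105,150); blobs(c[2],.03,.05,100)
cv2.imwrite('pics/f.png',np.hstack([cv2.resize(p,(400,300)),cv2.resize(c[0],(400,300))])[...,::-1])
E
```

```text
32.12 p [0.5108 0.2754 0.2379] q [4.910e-01 2.640e-01 1.725e+00 1.000e-03 1.141e+00 5.990e-01] F [ 0.6  0.1 -0. ] w 0.998
[[0.01, 0.108, 0.994], [0.007, 0.994, -0.108], [-1.0, 0.008, 0.009]]
px [252.  48.] xy [520.6 397.6] size [33.2 33.7] ang 84.0 z 0.0945 1411
px [251. 114.] xy [512.9 336.6] size [32.6 33.5] ang 83.8 z 0.0945 1129
px [251. 172.] xy [506.8 275.4] size [33.5 33.8] ang 83.3 z 0.0944 1023
px [252. 224.] xy [500.  213.4] size [33.6 33.7] ang 83.6 z 0.0913 873
px [458. 291.] xy [757.8  81.4] size [31.5 70.7] ang 73.3 z 0.0835 303
px [76. 45.] xy [889.  439.2] size [155.6 133.9] ang 89.7 z 0.0949 3021
px [346. 104.] xy [ 754.2 -236.6] size [59.2 59.1] ang 83.9 z 0.1008 492
px [133. 199.] xy [508.6 274.5] size [36.4 34.1] ang 83.4 z 0.096 216
px [160. 202.] xy [502.3 211. ] size [35.3 34. ] ang 83.6 z 0.0928 208
px [492. 281.] xy [ 316.  -635.2] size [ 53.8 164.6] ang 76.4 z 0.0949 252
px [242. 379.] xy [77.8 -1.5] size [100.1  16.4] ang 88.4 z 0.0949 152
px [96. 64.] xy [856.3 408.8] size [ 84.8 173.6] ang 41.0 z 0.0407 212
px [221.  80.] xy [818.9  79.5] size [114.9 268.2] ang 27.3 z 0.0341 325
px [405.  79.] xy [ 841.9 -417.3] size [203.6  98.3] ang 51.6 z 0.04 248
px [331.  85.] xy [ 816.6 -216.3] size [162.5  14.9] ang 85.8 z 0.0394 148
px [141. 102.] xy [748.2 266.7] size [ 99.9 107. ] ang 48.3 z 0.0408 352
px [463. 183.] xy [ 570.4 -578.9] size [223.4  55.5] ang 15.4 z 0.0445 478
px [223. 254.] xy [376.4  56.1] size [32.7 33. ] ang 1.0 z 0.0404 191
px [482. 277.] xy [ 316.8 -639.2] size [ 57.4 161.1] ang 75.8 z 0.0397 220
px [243. 368.] xy [86.2 -1.3] size [115.7  22.6] ang 89.8 z 0.0409 175
```

View pics/f.png

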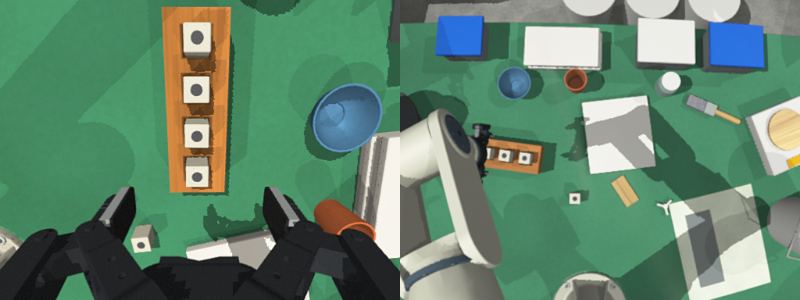

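All four pockets are filled and the three new tops are level at z 0.0945. Left half: props at x≈197, rows 37, 90, 132, 172.

```bash
python3 -c "
from go import *
st(); print(manip.hand_in())"
```

```text
32.22 p [0.5086 0.274  0.232 ] q [ 4.920e-01  2.680e-01  1.733e+00 -1.000e-03  1.133e+00  6.020e-01] F [-0.9 -0.4 -1.3] w 1.003
[[0.007, 0.109, 0.994], [0.003, 0.994, -0.109], [-1.0, 0.004, 0.006]]
the job is handed in; nothing more can be done
None
```

The three props are in the rack's free pockets, and I handed the job in at 32.2 s. The two slab props went into pockets 3 and 2. The lying prop was stood on the slab, let go and seen standing upright and alone, then put in pocket 1.

- **Seating:** in the last wrist-camera check the three placed tops were at z = 0.0944–0.0945 m, against 0.095 m expected. They sit square to the rack, within about 1°. The already-racked prop had not moved, and the gripper was open and clear.
- **Stood on the slab:** the top of the lying prop read level to within about 0.6° in the wrist camera and 0.9° in the coarser top camera.
- **One miss:** the first try at pocket 1 touched the rim with about 34 N at the wrist, which is within the limits. It left the prop leaning about 3° in the grip, so I lifted it, tilted to compensate and re-measured, and the second try went in without force.
- **Camera disagreement:** the wrist and top cameras differed by about 2 mm in x throughout, about the stated calibration error.

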